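# Set a damper's click adjuster

## Task

The damper clamped on the bench has a click-stop adjuster dial with a red wing across it. Using one fingertip (or the closed fingers as one) against the wing, without gripping it, turn the dial clockwise, seen from above, until it is at its stop, but do not force it there; then back it off anticlockwise exactly four clicks and take the hand away. Leave the parts and the spanner lying around it where they are.

Things in the scene. Friction and masses are not known exactly. Their poses are not given: they have to be found in the camera images.
- damper: Blue car damper clamped flat in a fixed service fixture (plate 120 x 345 mm). Origin on the bench exactly under the dial's vertical axis; z up; +y runs level along the damper from dial to rod. Top of the 60 x 64 mm valve block under the dial and of the tube: 87 mm. Clamps at y = 105 and 212 mm, up to 99 mm high. Rod end at y = 440 mm, near eye ends at y = -87 mm
- adjuster (a joint): Turn of the dial, rad; grows anticlockwise seen from above. 0 = first click position, at the clockwise stop. Nine click positions 30 degrees (0.5236) apart; hard stops 0.05 beyond the first and last. A spring ball draws the dial into the nearest position; each click needs up to 0.08 N m, most at its start. Starts at click 2 to 6. At 0 the pointer is 150 degrees anticlockwise of the damper's +x
- dial_top (a point): Point on the dial's axis at the top of its wing, 117 mm above the bench. The dial is a black disc 50 mm in diameter, set in a fixed dark collar 59 mm in diameter, both about 100 mm high, with an upright straight red wing (grip bar) across its middle: 49 mm long, 10 mm thick, rising 17 mm from the disc. The wing's ends are alike but for the white pointer line on one
- pointer (a point): Just past the top of the wing's pointer end (marked with a white line), 25 mm out from the dial's axis and 117 mm above the bench; turns with the dial
- bump_stop_c (a point): Centre of a loose yellow bump stop ring, 48 mm in diameter, 45 mm high, standing on the bench; to be left alone
- bush_c (a point): Centre of a loose steel bush, 40 mm in diameter, 40 mm high, standing on the bench; to be left alone
- grease_c (a point): Centre of a loose grease jar, 60 mm in diameter, 65 mm high, standing on the bench; to be left alone
- spanner: Loose steel spanner 190 mm long, lying flat on the bench; origin under its middle; to be left alone

How it is judged:
By the outcome, as a careful person would: the job done as asked, in the order asked, and still so for the second after the job is handed in, with the robot touching nothing.
It also fails if it takes over 67 s, if anything falls off the work surface, if the arm or the gripper's body presses on something with over 40 N, if the wrist force passes 120 N, or if a joint passes its speed limit or range.

## Robot

A 7-joint arm with a two-finger parallel gripper is mounted at the origin on the work surface. World frame = base frame: x ahead of the robot, y to its left, z up, the work surface at z = 0. Lengths are in m, angles in rad, forces in N, time in s.
With the tool pointing down it reaches from about 0.425 to 0.925 m from the base axis. Payload 6.8 kg.
Tool frame: the origin (TCP) lies at the very end of the fingers, on their centre line; the grasp point (between the pads) lies 19 mm behind it (tcp_to_grasp is the distance from the TCP to the grasp point, in m); z points along the fingers, y is the direction in which the jaws open and shut (so a half turn about z gives the same grasp; the last joint's range is limited). The gripper opens to 85 mm and grips with 20 to 120 N. Pads are 22 mm wide; open, the fingers measure 114 mm over their backs; the gripper's body (76 mm by 85 mm) begins 54 mm behind the grasp point. The pads swing forward as they close: fully open they stand 13 mm farther back than shut.
Start: joints at [-1.392, 0.477, 0.022, 1.555, -0.011, 1.109, -0.083], TCP at [0.191, 0.647, 0.231] pointing down, gripper open.
Joint ranges: [-2.96, 2.96], [-0.34, 2.1], [-1.41, 1.46], [0.24, 2.44], [-1.37, 4.51], [0.17, 1.92], [-2.96, 2.96]. Speed limits (rad/s): [2.39, 2.39, 3.14, 3.14, 3.14, 3.14, 3.14].

## Interface

Orientations are given as a unit quaternion [w, x, y, z].
In Python, from station import * gives the robot as it stands.
- The arm moves only by the tool apply_moves, never from a script. Its argument "increments" is one flat list of numbers, 5 for each row, row after row: the finger opening in mm, from 0 to 85.4, then the shift along the tool's x, y, z in mm, then the turn about the tool's z in degrees. In form: [claw, tx, ty, tz, roll, claw, tx, ty, tz, roll, ...]. A call has 1 to 12 rows; each row shifts and turns the pose as measured when the row begins, along the tool's axes as they then stand; what a row does not reach is not made up. A row lasts 1/8 s, in which the tool goes at most 62.5 mm and 10.7 degrees, less where a joint would pass 70% of its speed; a pose out of reach is approached as far as the arm can. A call with a gripper value outside its range is refused whole. The fingers move at their own pace and stop on an object; "squeeze" is the grip in N (left out, the last holds). Time passes only in rows, so rows that do not move let the fingers close. It gives the time, the measured TCP pose, the force and the opening at its end, in the units of the state.
- get_obs(): the state, without advancing time (a new reading comes with each control period).
- read_camera(name): name is "scene" or "top"; returns (picture, depth): 400x640x3 uint8, blue, green, red; 400x640 float32, m along the optical axis (not along the pixel's ray), 0 where there is no reading.
- get_calibration(name): a dict with "mtx" (3x3 intrinsics, pixels), "camera_from_world" (4x4, takes a point from world to camera coordinates). Camera axes: x right, y down, z forward; pixel columns grow to the right and rows downward; lengths in m; the calibration is good to about 2 mm. A picture is of the moment at which its call begins. get_calibration takes no time and is no camera call.
- hand_in(): hands the job in, once; it reports no verdict.
Trained networks look in the newest picture that a camera, given by its name, has taken for a name from the list of things; names that differ only in an ending like _2 or _b are one class to them, and where a whole thing is asked for, a point or a joint stands for the part that bears it (a point fixed in the world has none). Each returns a list of dicts, best first, with "p" (0 to 1); they miss things now and then, are a little off and sometimes report something else, mostly with a low value. They report only what shows in the picture. A call takes as long as a camera call.
- outline_of(camera, thing): "pixels" (400x640 bool, what is visible of it) and "extent" ([centre column, centre row, width, height] in pixels, round what is visible of it).
The state is a dict: "t": time; "q": joint angles; "joint_vel": joint speeds; "joint_torque": joint torques, N m; "eef_pos": TCP position; "tool_rot": TCP orientation; "contact_force": force on the tool from outside, world axes, zero at the start; "torque": the same for the moment, N m; "gripper_width": opening from 0.0 (shut) to 1.0 (fully open).
Only numpy, scipy, OpenCV 4.12 (cv2) and the standard library are available. Lean on these libraries where they do the work, as an engineer would, in place of code of your own. Each camera call takes 0.05 s, during which the arm holds its last target.

## Working session

There is one attempt and no reset: what is moved stays moved. The work goes in short steps, Python scripts to look and compute and a tool call to move; the robot and the scene stay as the last step left them, time stands still between calls to the robot, and variables do not carry over. Pictures are saved under pics/ and viewed, and the job is handed in when it is done.

Besides the shell and the picture viewer there is one more tool, called after "Request:" as name(argument=value, ...) on one line, values as JSON. apply_moves: Moves the arm, as the interface text tells. Its arguments: {"type":"object","properties":{"increments":{"type":"array"},"squeeze":{"type":"number"}},"required":["increments"]}

```bash
mkdir -p pics; ls; python3 - <<'E'
from station import *
import cv2,numpy as np
o=get_obs();print({k:np.round(v,3) for k,v in o.items()})
for c in ("scene","top"):
    im,d=read_camera(c);cv2.imwrite(f"pics/{c}0.png",im);np.save(f"{c}0.npy",d)
    k=get_calibration(c);print(c,np.round(k["mtx"],1),np.round(k["camera_from_world"],3))
    for n in ("damper","adjuster","dial_top","pointer"):
        for r in outline_of(c,n)[:2]: print(c,n,round(r["p"],2),np.round(r["extent"],1))
E
```

```text
pics
{'t': np.float64(0.0), 'q': array([-1.392,  0.478,  0.022,  1.556, -0.012,  1.109, -0.083]), 'joint_vel': array([-0.   ,  0.   , -0.001, -0.001,  0.002, -0.   ,  0.   ]), 'joint_torque': array([ 0.0000e+00, -5.9646e+01,  1.6080e+00, -2.8119e+01,  1.2000e-02,
        1.0000e-02,  0.0000e+00]), 'eef_pos': array([0.191, 0.647, 0.23 ]), 'tool_rot': array([-0.   ,  0.143,  0.99 , -0.001]), 'contact_force': array([-0.028,  0.622, -1.295]), 'torque': array([0.034, 0.012, 0.048]), 'gripper_width': np.float64(1.002)}
scene [[435.6   0.  310.9]
 [  0.  435.6 194. ]
 [  0.    0.    1. ]] [[-0.644  0.765  0.02   0.364]
 [ 0.514  0.451 -0.73  -0.228]
 [-0.567 -0.46  -0.683  1.327]
 [ 0.     0.     0.     1.   ]]
scene damper 0.93 [381.4 242.2 184.8 169.8]
scene adjuster 0.7 [318.8 168.1  25.9  23.8]
scene adjuster 0.49 [381.9 242.4 186.7 168.4]
scene dial_top 0.51 [318.6 166.1  20.2  18.7]
scene pointer 0.78 [321.1 166.6  20.7  13.4]
top [[485.4   0.  317.5]
 [  0.  485.4 192.4]
 [  0.    0.    1. ]] [[ 0.009 -1.     0.017 -0.004]
 [-0.999 -0.01  -0.047  0.569]
 [ 0.048 -0.016 -0.999  0.91 ]
 [ 0.     0.     0.     1.   ]]
top damper 0.75 [241.  213.8 286.3 106.9]
top damper 0.62 [336.9 231.9  31.9  28.4]
top adjuster 0.69 [340.2 234.   26.8  29.4]
top dial_top 0.58 [335.6 235.4  34.3  26.8]
top pointer 0.62 [340.  230.8  33.2  30.7]
```

```bash
python3 - <<'E'
import cv2,numpy as np
a=cv2.imread("pics/top0.png")
cv2.imwrite("pics/top0c.png",cv2.resize(a[195:275,290:390],None,fx=7,fy=7,interpolation=cv2.INTER_CUBIC))
a=cv2.imread("pics/scene0.png")
cv2.imwrite("pics/scene0c.png",cv2.resize(a[130:210,270:370],None,fx=7,fy=7,interpolation=cv2.INTER_CUBIC))
E
```

```text
(no output)
```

View pics/top0.png

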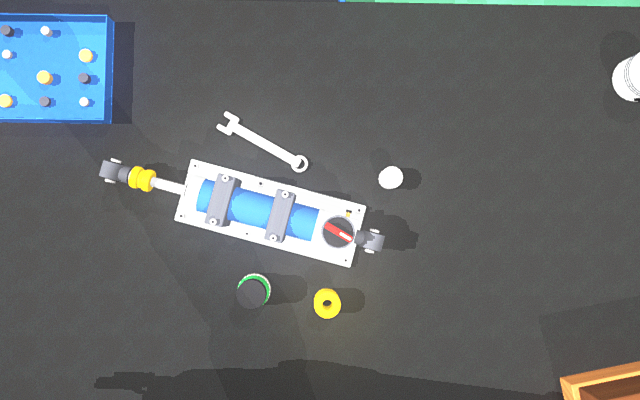

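View pics/scene0.png

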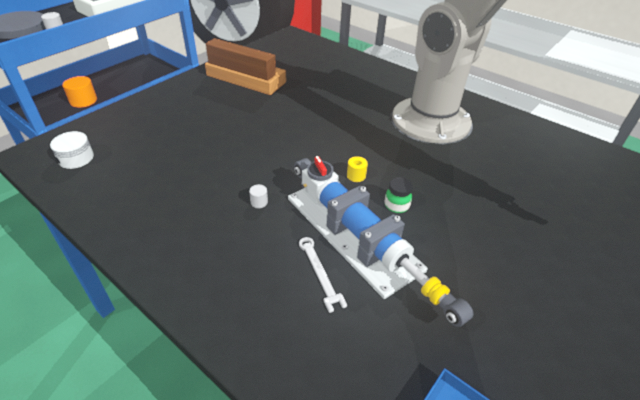

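```bash
true
```

```text
(no output)
```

View pics/top0c.png

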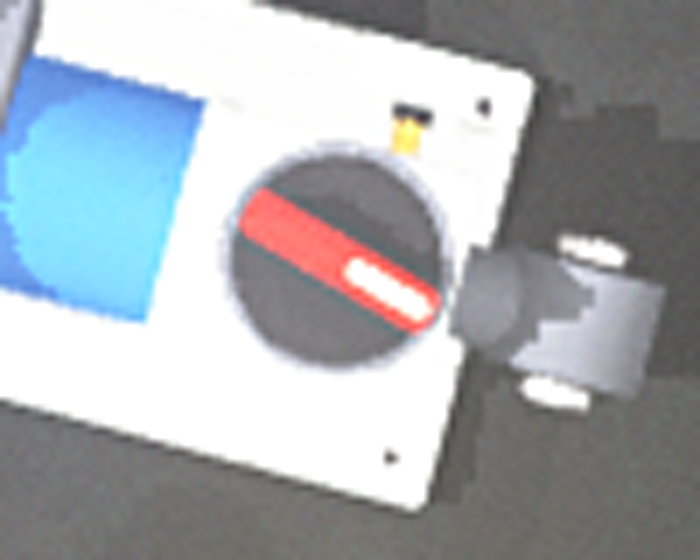

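View pics/scene0c.png

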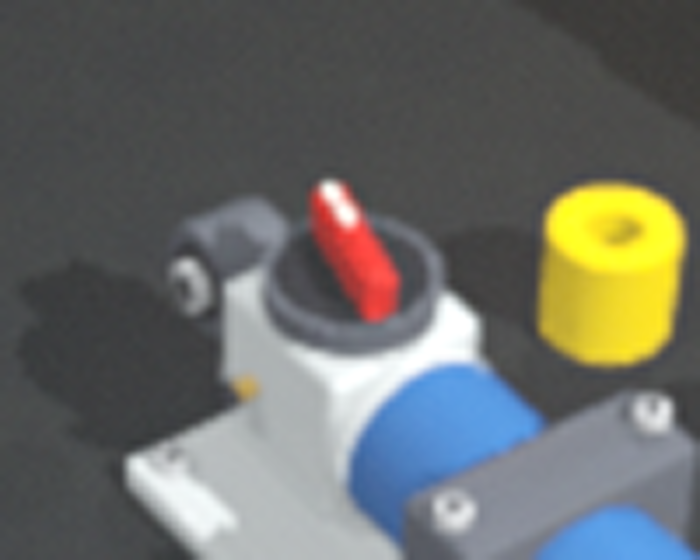

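The top view shows the damper with its rod to the left and the dial at about (338,232). The wing's white pointer end is at lower right, about (347,236). Next I'll work out the geometry.

```bash
cat > h.py <<'E'
from station import *
import cv2,numpy as np
def ray_at(c,uv,z):
    k=get_calibration(c);M=k["camera_from_world"];R,t=M[:3,:3],M[:3,3]
    uv=np.atleast_2d(np.asarray(uv,float));p=np.c_[uv,np.ones(len(uv))]@np.linalg.inv(k["mtx"]).T
    d=p@R;o=-R.T@t
    return o+d*((z-o[2])/d[:,2])[:,None]
def proj(c,P):
    k=get_calibration(c);M=k["camera_from_world"];q=np.atleast_2d(P)@M[:3,:3].T+M[:3,3];q=q@k["mtx"].T;return q[:,:2]/q[:,2:]
def wing(im,c,box):
    u0,v0,u1,v1=box;s=im[v0:v1,u0:u1].astype(int);b,g,r=s[...,0],s[...,1],s[...,2]
    m=(r>120)&(r-g>60)&(r-b>50)
    v,u=np.nonzero(m);return np.c_[u+u0,v+v0]
E
python3 - <<'E'
from h import *
im=cv2.imread("pics/top0.png");p=wing(im,"top",(318,212,358,254))
# include white line: use min area rect of red hull
P=ray_at("top",p,0.117)[:,:2]
r=cv2.minAreaRect((P*1000).astype(np.float32));print("wing rect",r,len(p))
b=cv2.boxPoints(r);print(b.round(1))
# disc: dark+red ellipse at z=.1, centre by crop: collar (340,255)/7
c=np.array([[290+340/7-.5+.07,195+256/7-.5]]);print("collar c",ray_at("top",c,.100))
print("pointer",ray_at("top",[[290+388/7,195+289/7]],.117))
# plate corners, crop
print("plate", ray_at("top",[[192,160],[366,205],[351,267],[176,220]],.012))
print("rod end",ray_at("top",[[108,172]],.055), "eye", ray_at("top",[[382,242]],.055))
for n in("bump_stop_c","bush_c","grease_c","spanner","damper"):
    read_camera("top") if 0 else None
E
```

```text
wing rect ((497.4635314941406, -31.959209442138672), (51.34613037109375, 12.398506164550781), 59.613826751708984) 177
[[479.1 -51. ]
 [489.8 -57.2]
 [515.8 -12.9]
 [505.1  -6.7]]
collar c [[ 0.49835715 -0.03313415  0.1       ]]
pointer [[ 0.49025027 -0.04445822  0.117     ]]
plate [[ 0.62799628  0.24091885  0.012     ]
 [ 0.54560753 -0.09116687  0.012     ]
 [ 0.4279398  -0.06325604  0.012     ]
 [ 0.51374484  0.26858275  0.012     ]]
rod end [[0.59970809 0.38113422 0.055     ]] eye [[ 0.47789042 -0.11549393  0.055     ]]
```

```bash
python3 - <<'E'
from h import *
im,_=read_camera("top");print(get_obs()["t"])
p=wing(im,"top",(318,212,358,254));P=ray_at("top",p,0.117)[:,:2]
print(cv2.minAreaRect((P*1000).astype(np.float32)))
cv2.imwrite("pics/top1c.png",cv2.resize(im[195:275,290:390],None,fx=7,fy=7,interpolation=cv2.INTER_CUBIC))
im,_=read_camera("scene")
p=wing(im,"scene",(300,145,340,190));print(len(p))
# predicted wing top for each hypothesis
ov=cv2.resize(im[140:200,280:360],None,fx=10,fy=10,interpolation=cv2.INTER_CUBIC)
C=np.array([.4975,-.032,.117])
for a,col in((226,(255,255,0)),(240,(0,255,0)),(256,(255,0,255))):
    d=np.array([np.cos(np.radians(a)),np.sin(np.radians(a)),0])*.0245
    q=proj("scene",[C-d,C+d]);q=((q-[280,140]+.5)*10).astype(int);cv2.line(ov,tuple(map(int,q[0])),tuple(map(int,q[1])),col,1);cv2.circle(ov,tuple(map(int,q[1])),5,col,1)
cv2.imwrite("pics/s1.png",ov)
E
```

```text
0.55
((497.4635314941406, -31.959209442138672), (51.34613037109375, 12.398506164550781), 59.613826751708984)
127
```

View pics/s1.png

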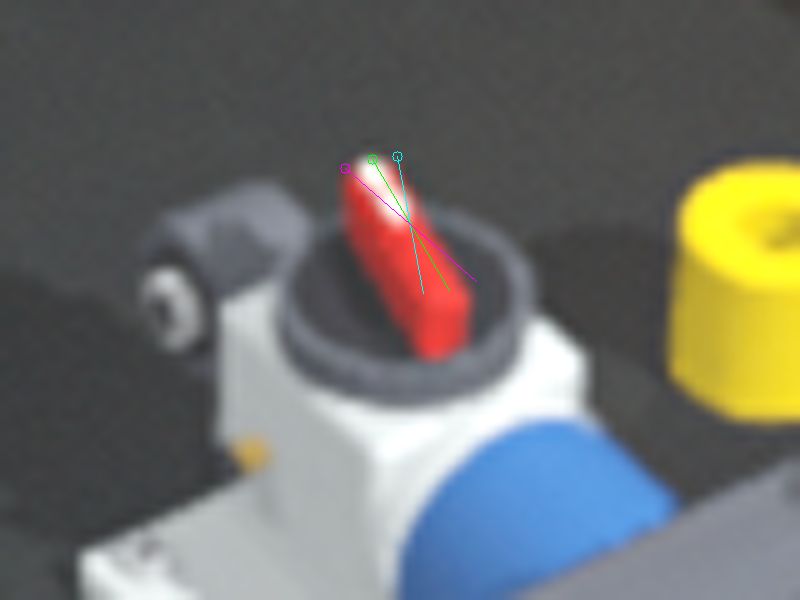

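View pics/top1c.png

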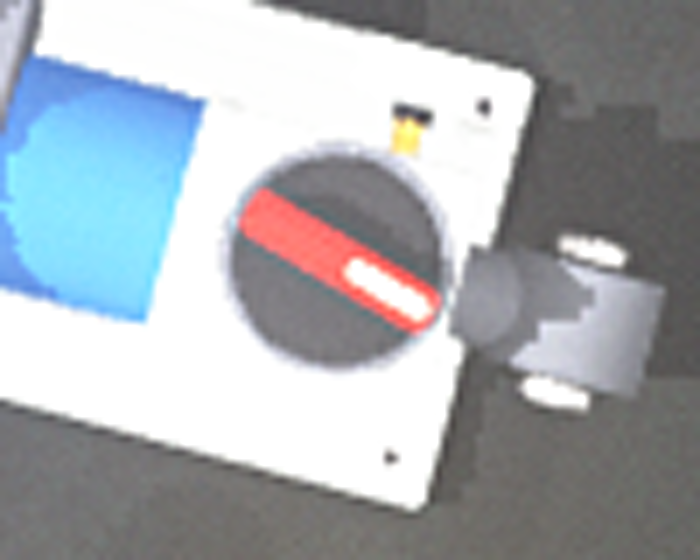

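Request:
apply_moves(increments=[0,-41,-26,0,0,0,-41,-26,0,0,0,-41,-26,0,0,0,-41,-26,0,0,0,-41,-26,0,0,0,-41,-26,0,0,0,-41,-26,0,0,0,-41,-26,0,0], squeeze=20)

```text
t: 1.6
eef_pos: [0.4513, 0.3517, 0.2313]
tool_rot: [-0.0, 0.138, 0.99, 0.002]
contact_force: [1.0, 0.3, -0.3]
gripper_width: -0.002
```

```bash
cat >> h.py <<'E'
from scipy.spatial.transform import Rotation as Ro
C=np.array([.4975,-.032])
def pose():
    o=get_obs();q=o["tool_rot"];R=Ro.from_quat([q[1],q[2],q[3],q[0]]).as_matrix();return o,R
def goto(xyz,xang):
    """increments in tool axes to reach world xyz and tool-x heading xang (deg)"""
    o,R=pose();d=R.T@(np.array(xyz)-o["eef_pos"])*1000
    h=np.degrees(np.arctan2(R[1,0],R[0,0]));roll=-((xang-h+180)%360-180)
    print("t %.2f"%o["t"],"pos",o["eef_pos"].round(4),"xang %.1f"%h,"tilt",R[:,2].round(3),"q7 %.2f"%o["q"][6],"F",o["contact_force"].round(1),"T",o["torque"].round(2),"w %.2f"%o["gripper_width"])
    print("  need tool mm",d.round(1),"roll %.1f"%roll);return d,roll
def finger(ptr,side,r=.02,s=.016,z=.106,end=1):
    """finger pose at pointer angle; side=+1 on cw-pushing side (ccw of wing)"""
    a=np.radians(ptr);u=np.array([np.cos(a),np.sin(a)]);n=np.array([-u[1],u[0]])
    p=C+u*r+side*n*s;return [p[0],p[1],z],ptr-90
E
python3 - <<'E'
from h import *
p,a=finger(240,1,s=.026,z=.16);print(p,a);goto(p,a)
E
```

```text
[np.float64(0.5100166604983953), np.float64(-0.062320508075688785), 0.16] 150
t 1.60 pos [0.4513 0.3517 0.2313] xang 164.1 tilt [ 0.     0.005 -1.   ] q7 0.57 F [ 1.   0.3 -0.3] T [-0.01 -0.03  0.02] w -0.00
  need tool mm [-169.9 -382.5   69.4] roll 14.1
```

Request:
apply_moves(increments=[0,-19,-42.5,0,0,0,-19,-42.5,0,0,0,-19,-42.5,0,0,0,-19,-42.5,0,0,0,-19,-42.5,0,0,0,-19,-42.5,0,0,0,-19,-42.5,0,0,0,-19,-42.5,0,0,0,-19,-42.5,0,0,0,0,0,0,7,0,0,0,0,7,0,0,0,20,0])

```text
t: 3.1
eef_pos: [0.516, -0.0825, 0.2135]
tool_rot: [0.005, 0.267, 0.964, 0.005]
contact_force: [0.3, 0.2, 0.2]
gripper_width: -0.002
```

```bash
python3 - <<'E'
from h import *
p,a=finger(240,1,s=.026,z=.135);print(p,a);goto(p,a)
for c in("top","scene"):
    im,_=read_camera(c);cv2.imwrite(f"pics/{c}2.png",im)
E
```

```text
[np.float64(0.5100166604983953), np.float64(-0.062320508075688785), 0.135] 150
t 3.10 pos [ 0.516  -0.0825  0.2135] xang 149.0 tilt [ 0.013  0.007 -1.   ] q7 1.21 F [0.3 0.2 0.2] T [-0.01 -0.03 -0.02] w -0.00
  need tool mm [16.2 13.2 78.5] roll -1.0
```

View pics/scene2.png

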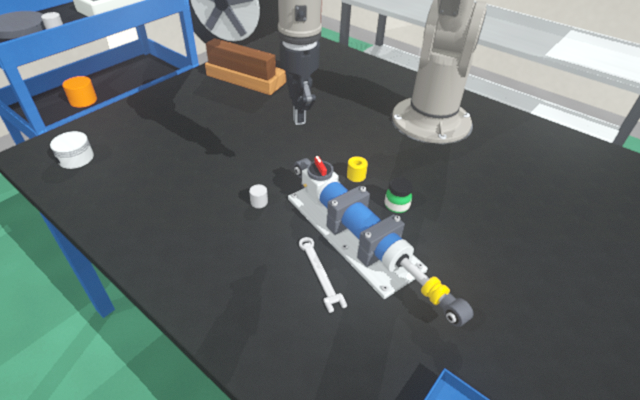

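View pics/top2.png

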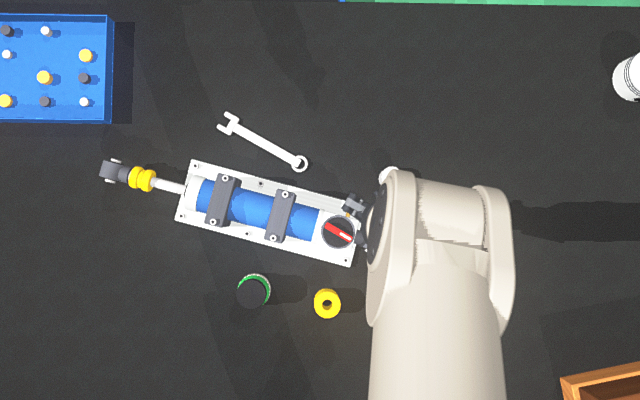

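Request:
apply_moves(increments=[0,5.5,4.5,26,0,0,5.5,4.5,26,0,0,5.2,4.2,26,0,0,0,0,0,0])

```text
t: 3.7
eef_pos: [0.5087, -0.0608, 0.134]
tool_rot: [0.004, 0.265, 0.964, 0.005]
contact_force: [1.1, -0.2, 0.1]
gripper_width: 0.003
```

```bash
python3 - <<'E'
from h import *
p,a=finger(240,1,s=.024,z=.106);print(p,a);goto(p,a)
im,_=read_camera("scene");cv2.imwrite("pics/s3.png",cv2.resize(im[100:200,260:390],None,fx=6,fy=6,interpolation=cv2.INTER_CUBIC))
im,_=read_camera("top");cv2.imwrite("pics/t3.png",cv2.resize(im[195:275,290:390],None,fx=7,fy=7,interpolation=cv2.INTER_CUBIC))
E
```

```text
[np.float64(0.5082846096908266), np.float64(-0.061320508075688784), 0.106] 150
t 3.70 pos [ 0.5087 -0.0608  0.134 ] xang 149.3 tilt [ 0.01   0.007 -1.   ] q7 1.23 F [ 1.1 -0.2  0.1] T [-0.01 -0.03 -0.  ] w 0.00
  need tool mm [ 0.2 -1.  27.9] roll -0.7
```

View pics/s3.png

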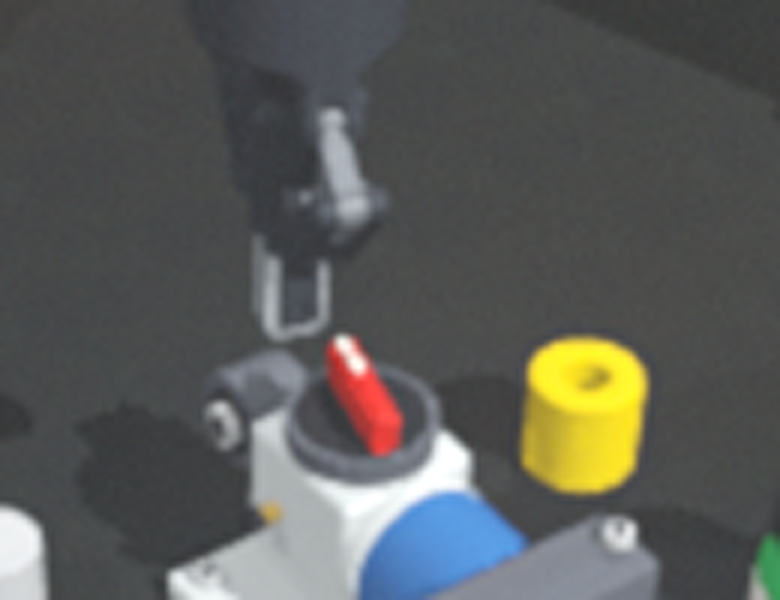

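View pics/t3.png

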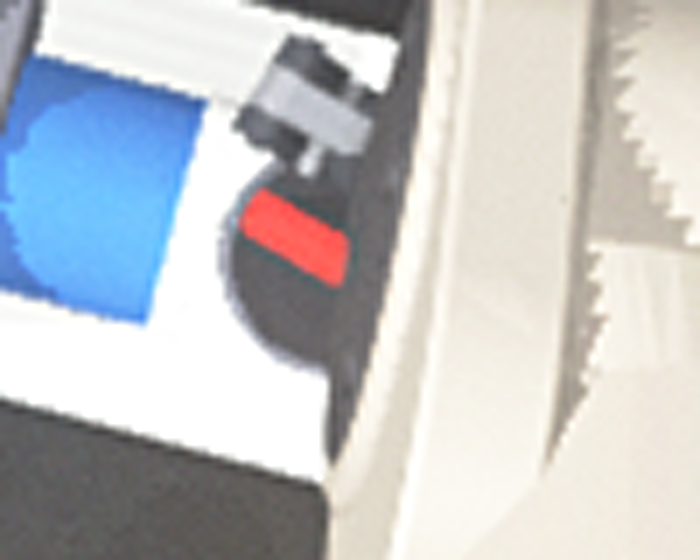

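Request:
apply_moves(increments=[0,0,-0.5,14,0,0,0,-0.5,13,0,0,0,0,0.5,0])

```text
t: 4.18
eef_pos: [0.5122, -0.063, 0.1088]
tool_rot: [0.008, 0.266, 0.964, 0.006]
contact_force: [-0.1, 0.1, -0.6]
gripper_width: -0.001
```

```bash
python3 - <<'E'
from h import *
p,a=finger(240,1);goto(p,a)
im,_=read_camera("scene");cv2.imwrite("pics/s4.png",cv2.resize(im[100:200,260:390],None,fx=6,fy=6,interpolation=cv2.INTER_CUBIC))
E
```

```text
t 4.17 pos [ 0.5122 -0.063   0.1088] xang 149.2 tilt [ 0.018  0.007 -1.   ] q7 1.26 F [-0.1  0.1 -0.6] T [-0.04  0.05 -0.02] w -0.00
  need tool mm [12.3 -0.7  2.6] roll -0.8
```

View pics/s4.png

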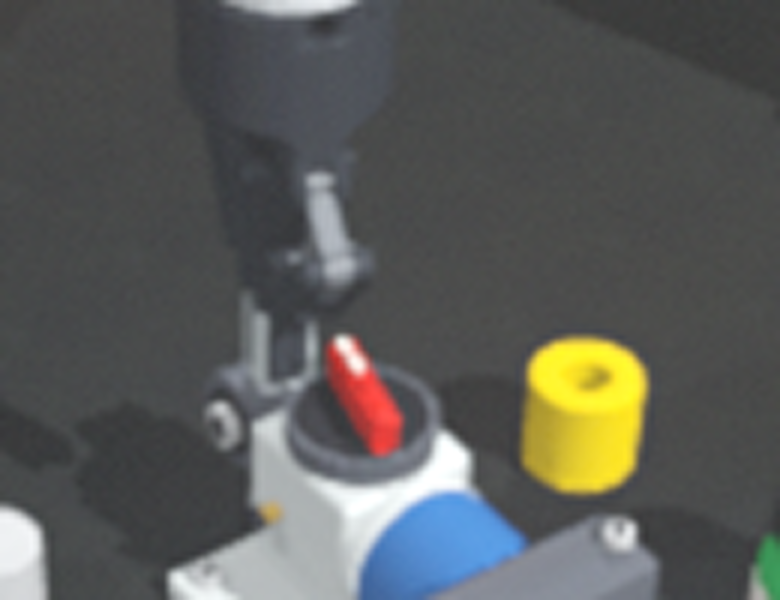

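Request:
apply_moves(increments=[0,5,0,1,0,0,5,0,1,0,0,2,0,0.5,0])

```text
t: 4.6
eef_pos: [0.502, -0.0567, 0.1068]
tool_rot: [0.009, 0.266, 0.964, 0.006]
contact_force: [-0.7, -0.9, 0.1]
gripper_width: 0.006
```

```bash
cat >> h.py <<'E'
def look(tag,box=(300,145,340,190)):
    im,_=read_camera("scene");cv2.imwrite(f"pics/{tag}.png",cv2.resize(im[120:200,270:380],None,fx=7,fy=7,interpolation=cv2.INTER_CUBIC))
E
python3 - <<'E'
from h import *
p,a=finger(240,1);goto(p,a);look("s5")
E
```

```text
t 4.60 pos [ 0.502  -0.0567  0.1068] xang 149.1 tilt [ 0.02   0.007 -1.   ] q7 1.24 F [-0.7 -0.9  0.1] T [0.04 0.05 0.03] w 0.01
  need tool mm [ 0.2 -0.9  0.8] roll -0.9
```

View pics/s5.png

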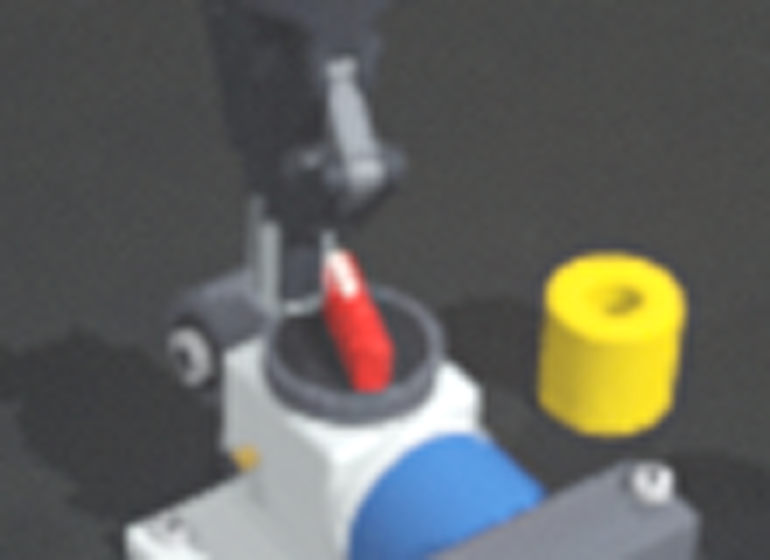

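```bash
cat >> h.py <<'E'
def fit_angle(c="scene",im=None,ctr=None,lo=100,hi=290):
    if im is None: im,_=read_camera(c)
    C3=np.array([*(C if ctr is None else ctr),0]);S=4
    q0=proj(c,[C3[0],C3[1],.11])[0];u0,v0=(q0-24).astype(int);n=48
    s=cv2.resize(im[v0:v0+n,u0:u0+n],None,fx=S,fy=S,interpolation=cv2.INTER_LINEAR).astype(int)
    red=((s[...,2]-s[...,1]>50)&(s[...,2]-s[...,0]>40)&(s[...,2]>90))
    best=[]
    for a in np.arange(lo,hi,1.0):
        t=np.radians(a);u=np.array([np.cos(t),np.sin(t),0]);w=np.array([-u[1],u[0],0]);
        pts=[C3+u*x+w*y+[0,0,z] for x in(-.0245,.0245) for y in(-.005,.005) for z in(.1,.117)]
        q=(proj(c,pts)-[u0,v0]+.5)*S
        m=np.zeros(red.shape,np.uint8);cv2.fillConvexPoly(m,cv2.convexHull(q.astype(np.float32)).astype(np.int32),1)
        # white line excluded from red
        l=np.zeros_like(m);ql=(proj(c,[C3+u*.006+[0,0,.117],C3+u*.0235+[0,0,.117]])-[u0,v0]+.5)*S
        cv2.line(l,tuple(map(int,ql[0])),tuple(map(int,ql[1])),1,5)
        mm=(m>0)&(l==0);iou=(mm&red).sum()/max(1,(mm|red).sum());best.append((iou,a))
    best.sort(reverse=True);print(c,"fit",[(round(float(i),3),float(a)) for i,a in best[:4]]);return best[0][1]
E
python3 - <<'E'
from h import *
for c,f in(("top","top0"),("scene","scene0")):
    im=cv2.imread(f"pics/{f}.png")
    fit_angle(c,im)
fit_angle("scene")
E
```

```text
top fit [(0.687, 239.0), (0.681, 240.0), (0.672, 241.0), (0.672, 238.0)]
scene fit [(0.817, 242.0), (0.808, 243.0), (0.804, 241.0), (0.798, 240.0)]
scene fit [(0.799, 227.0), (0.798, 228.0), (0.796, 226.0), (0.777, 229.0)]
```

```bash
python3 - <<'E'
from h import *
p,a=finger(227,1);goto(p,a)
E
```

```text
t 4.70 pos [ 0.5021 -0.0566  0.1068] xang 149.1 tilt [ 0.02   0.007 -1.   ] q7 1.24 F [ 0.1  0.5 -0.1] T [-0.   -0.02 -0.01] w 0.00
  need tool mm [ 5.1 -4.1  0.7] roll 12.1
```

Request:
apply_moves(increments=[0,2.4,-2.2,0.3,6,0,2.4,-1.8,0,6,0,2.2,-1.6,0,6,0,2.2,-1.6,0,6,0,2.2,-1.6,0,6,0,0,0,0,0])

```text
t: 5.45
eef_pos: [0.4912, -0.0576, 0.1076]
tool_rot: [0.011, 0.514, 0.858, 0.009]
contact_force: [-0.1, 0.3, 0.5]
gripper_width: -0.003
```

```bash
python3 - <<'E'
from h import *
a=fit_angle("scene");look("s6")
goto(*finger(209,1));goto(*finger(166,1))
E
```

```text
scene fit [(0.744, 211.0), (0.734, 212.0), (0.728, 213.0), (0.721, 210.0)]
t 5.55 pos [ 0.4914 -0.0575  0.1077] xang 118.3 tilt [ 0.028  0.004 -1.   ] q7 0.78 F [-0.8  0.8 -0.9] T [0.   0.03 0.  ] w -0.00
  need tool mm [ 3.3 -2.4  1.6] roll -0.7
t 5.55 pos [ 0.4914 -0.0575  0.1077] xang 118.3 tilt [ 0.028  0.004 -1.   ] q7 0.78 F [-0.8  0.8 -0.9] T [0.   0.03 0.  ] w -0.00
  need tool mm [21.2 -8.1  1.2] roll 42.3
```

View pics/s6.png

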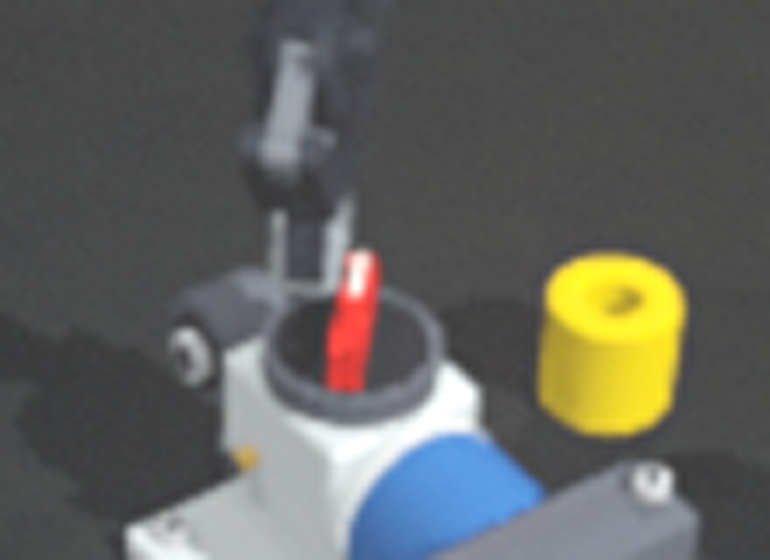

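Request:
apply_moves(increments=[0,-5,0,1,0,0,0,0,0.5,0])

```text
t: 5.8
eef_pos: [0.4942, -0.0621, 0.1063]
tool_rot: [0.011, 0.512, 0.859, 0.009]
contact_force: [-0.4, -0.3, -0.4]
gripper_width: -0.003
```

```bash
python3 - <<'E'
from h import *
a=fit_angle("scene");look("s7");im,_=read_camera("top");fit_angle("top",im);cv2.imwrite("pics/t7.png",cv2.resize(im[195:275,290:390],None,fx=7,fy=7,interpolation=cv2.INTER_CUBIC))
goto(*finger(209,1));goto(*finger(180,1))
E
```

```text
scene fit [(0.734, 211.0), (0.729, 212.0), (0.722, 213.0), (0.706, 215.0)]
top fit [(0.6, 214.0), (0.596, 211.0), (0.594, 210.0), (0.592, 212.0)]
t 5.95 pos [ 0.4939 -0.0616  0.1062] xang 118.4 tilt [ 0.028  0.005 -1.   ] q7 0.80 F [ 0.1  0.3 -1.1] T [-0.03 -0.03 -0.02] w 0.00
  need tool mm [ 8.1 -2.6  0. ] roll -0.6
t 5.95 pos [ 0.4939 -0.0616  0.1062] xang 118.4 tilt [ 0.028  0.005 -1.   ] q7 0.80 F [ 0.1  0.3 -1.1] T [-0.03 -0.03 -0.02] w 0.00
  need tool mm [19.8 -7.9 -0.2] roll 28.4
```

View pics/t7.png

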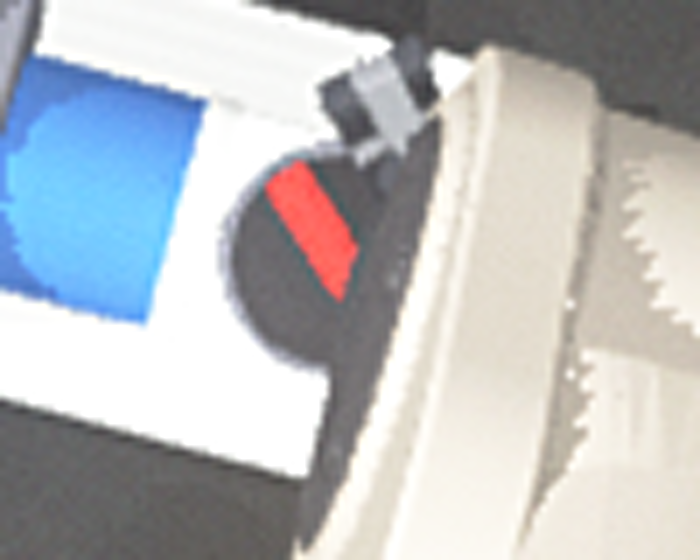

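View pics/s7.png

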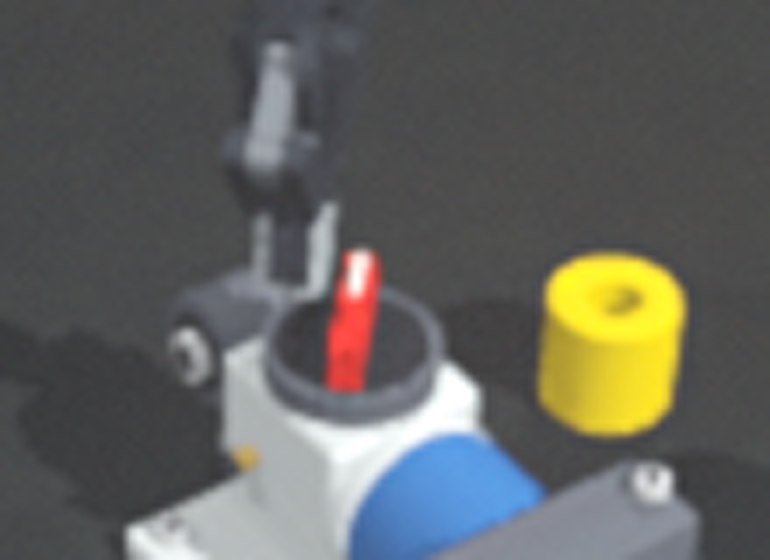

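```bash
cat >> h.py <<'E'
def fp(ptr,side,r=.026,s=.016,z=.106,lead=6):
    p,a=finger(ptr,side,r,s,z);return p,a-side*lead
E
python3 - <<'E'
from h import *
for a in(211,205,199,193,187): goto(*fp(a,1))
E
```

```text
t 5.95 pos [ 0.4939 -0.0616  0.1062] xang 118.4 tilt [ 0.028  0.005 -1.   ] q7 0.80 F [ 0.1  0.3 -1.1] T [-0.03 -0.03 -0.02] w 0.00
  need tool mm [ 7.2 -8.  -0.1] roll 3.4
t 5.95 pos [ 0.4939 -0.0616  0.1062] xang 118.4 tilt [ 0.028  0.005 -1.   ] q7 0.80 F [ 0.1  0.3 -1.1] T [-0.03 -0.03 -0.02] w 0.00
  need tool mm [ 9.9 -9.6 -0.2] roll 9.4
t 5.95 pos [ 0.4939 -0.0616  0.1062] xang 118.4 tilt [ 0.028  0.005 -1.   ] q7 0.80 F [ 0.1  0.3 -1.1] T [-0.03 -0.03 -0.02] w 0.00
  need tool mm [ 12.8 -11.   -0.3] roll 15.4
t 5.95 pos [ 0.4939 -0.0616  0.1062] xang 118.4 tilt [ 0.028  0.005 -1.   ] q7 0.80 F [ 0.1  0.3 -1.1] T [-0.03 -0.03 -0.02] w 0.00
  need tool mm [ 15.8 -12.   -0.3] roll 21.4
t 5.95 pos [ 0.4939 -0.0616  0.1062] xang 118.4 tilt [ 0.028  0.005 -1.   ] q7 0.80 F [ 0.1  0.3 -1.1] T [-0.03 -0.03 -0.02] w 0.00
  need tool mm [ 18.9 -12.8  -0.4] roll 27.4
```

Request:
apply_moves(increments=[0,0,-6,0,4,0,5,-2,0,0,0,2.4,0,0,0,0,2.8,-1.4,0,6,0,2.8,-1.4,0,6,0,2.8,-1.4,0,6])

```text
t: 6.7
eef_pos: [0.477, -0.0519, 0.1059]
tool_rot: [0.01, 0.668, 0.744, 0.011]
contact_force: [0.4, -2.4, -0.9]
gripper_width: -0.002
```

```bash
python3 - <<'E'
from h import *
a=fit_angle("scene");look("s8")
for a in(193,181,175,169): goto(*fp(a,1))
E
```

```text
scene fit [(0.855, 188.0), (0.834, 187.0), (0.832, 186.0), (0.81, 190.0)]
t 6.80 pos [ 0.4768 -0.0513  0.1058] xang 96.3 tilt [ 0.028  0.004 -1.   ] q7 0.45 F [-1.3 -2.   0.2] T [-0.37  0.26  0.  ] w -0.00
  need tool mm [-2.  -1.3 -0.2] roll -0.7
t 6.80 pos [ 0.4768 -0.0513  0.1058] xang 96.3 tilt [ 0.028  0.004 -1.   ] q7 0.45 F [-1.3 -2.   0.2] T [-0.37  0.26  0.  ] w -0.00
  need tool mm [ 3.4 -4.7 -0.3] roll 11.3
t 6.80 pos [ 0.4768 -0.0513  0.1058] xang 96.3 tilt [ 0.028  0.004 -1.   ] q7 0.45 F [-1.3 -2.   0.2] T [-0.37  0.26  0.  ] w -0.00
  need tool mm [ 6.3 -6.  -0.3] roll 17.3
t 6.80 pos [ 0.4768 -0.0513  0.1058] xang 96.3 tilt [ 0.028  0.004 -1.   ] q7 0.45 F [-1.3 -2.   0.2] T [-0.37  0.26  0.  ] w -0.00
  need tool mm [ 9.3 -6.9 -0.4] roll 23.3
```

View pics/s8.png

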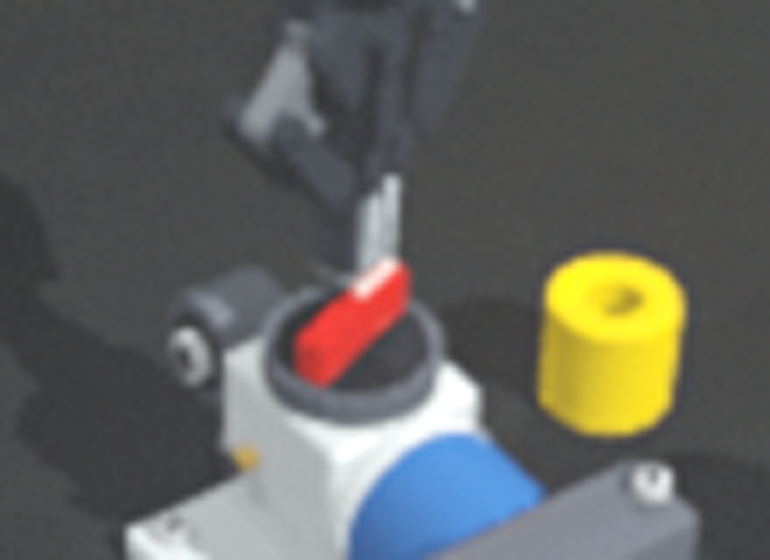

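Request:
apply_moves(increments=[0,2.6,-2,0,6,0,2.8,-1.6,0,6,0,2.8,-1.6,0,6])

```text
t: 7.18
eef_pos: [0.4724, -0.0424, 0.106]
tool_rot: [0.008, 0.775, 0.632, 0.013]
contact_force: [1.1, -3.1, 0.4]
gripper_width: 0.001
```

```bash
python3 - <<'E'
from h import *
a=fit_angle("scene");look("s9")
for a in(a,163,157): goto(*fp(a,1))
E
```

```text
scene fit [(0.841, 165.0), (0.833, 168.0), (0.831, 167.0), (0.823, 164.0)]
t 7.28 pos [ 0.4725 -0.0426  0.106 ] xang 78.5 tilt [ 0.03   0.004 -1.   ] q7 0.17 F [-0.2 -0.5  0.5] T [-0.16  0.01 -0.07] w -0.00
  need tool mm [ 0.9 -4.5 -0.1] roll 9.5
t 7.28 pos [ 0.4725 -0.0426  0.106 ] xang 78.5 tilt [ 0.03   0.004 -1.   ] q7 0.17 F [-0.2 -0.5  0.5] T [-0.16  0.01 -0.07] w -0.00
  need tool mm [ 1.9 -5.  -0.1] roll 11.5
t 7.28 pos [ 0.4725 -0.0426  0.106 ] xang 78.5 tilt [ 0.03   0.004 -1.   ] q7 0.17 F [-0.2 -0.5  0.5] T [-0.16  0.01 -0.07] w -0.00
  need tool mm [ 4.8 -6.2 -0.1] roll 17.5
```

Request:
apply_moves(increments=[0,0.5,-3,0,6,0,1,-1.5,0,4])

```text
t: 7.52
eef_pos: [0.4693, -0.0405, 0.1062]
tool_rot: [0.007, 0.825, 0.564, 0.014]
contact_force: [0.6, -2.9, -1.1]
gripper_width: -0.005
```

```bash
python3 - <<'E'
from h import *
a=fit_angle("scene");look("s10")
for a in(a,157,151): goto(*fp(a,1))
E
```

```text
scene fit [(0.838, 165.0), (0.826, 167.0), (0.825, 168.0), (0.823, 164.0)]
t 7.62 pos [ 0.4692 -0.0405  0.1061] xang 68.8 tilt [ 0.031  0.004 -1.   ] q7 0.03 F [-0.  -2.4  0.7] T [-0.52 -0.04 -0.02] w 0.00
  need tool mm [-0.5 -0.8  0.1] roll -0.2
t 7.62 pos [ 0.4692 -0.0405  0.1061] xang 68.8 tilt [ 0.031  0.004 -1.   ] q7 0.03 F [-0.  -2.4  0.7] T [-0.52 -0.04 -0.02] w 0.00
  need tool mm [ 3.  -3.2  0.1] roll 7.8
t 7.62 pos [ 0.4692 -0.0405  0.1061] xang 68.8 tilt [ 0.031  0.004 -1.   ] q7 0.03 F [-0.  -2.4  0.7] T [-0.52 -0.04 -0.02] w 0.00
  need tool mm [ 5.8 -4.6  0.1] roll 13.8
```

View pics/s10.png

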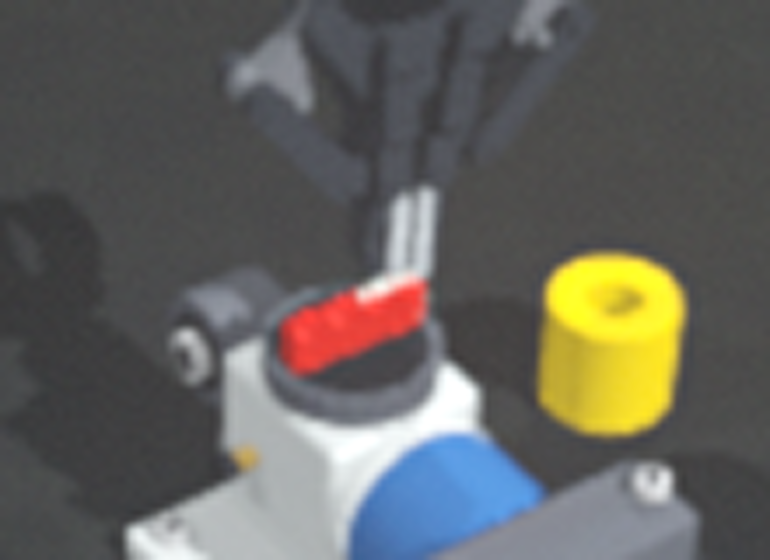

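Request:
apply_moves(increments=[0,1.3,-0.8,0,2,0,1.3,-0.8,0,2])

```text
t: 7.88
eef_pos: [0.4688, -0.0381, 0.1061]
tool_rot: [0.007, 0.844, 0.536, 0.014]
contact_force: [0.2, -2.5, -1.2]
gripper_width: -0.0
```

```bash
python3 - <<'E'
from h import *
a=fit_angle("scene");look("s11")
for a in(a,157,151): goto(*fp(a,1))
E
```

```text
scene fit [(0.826, 161.0), (0.813, 159.0), (0.813, 163.0), (0.812, 157.0)]
t 7.97 pos [ 0.4688 -0.0378  0.1061] xang 64.9 tilt [ 0.031  0.003 -1.   ] q7 -0.03 F [ 0.1 -1.7 -0.5] T [-0.39 -0.05 -0.02] w 0.00
  need tool mm [-1.3 -0.6  0.1] roll -0.1
t 7.97 pos [ 0.4688 -0.0378  0.1061] xang 64.9 tilt [ 0.031  0.003 -1.   ] q7 -0.03 F [ 0.1 -1.7 -0.5] T [-0.39 -0.05 -0.02] w 0.00
  need tool mm [ 0.4 -1.9  0.1] roll 3.9
t 7.97 pos [ 0.4688 -0.0378  0.1061] xang 64.9 tilt [ 0.031  0.003 -1.   ] q7 -0.03 F [ 0.1 -1.7 -0.5] T [-0.39 -0.05 -0.02] w 0.00
  need tool mm [ 3.2 -3.5  0.1] roll 9.9
```

Request:
apply_moves(increments=[0,1.3,-0.8,0,2,0,1.3,-0.8,0,2])

```text
t: 8.22
eef_pos: [0.4685, -0.0341, 0.1061]
tool_rot: [0.006, 0.863, 0.505, 0.014]
contact_force: [-0.6, -1.3, -0.5]
gripper_width: 0.002
```

```bash
python3 - <<'E'
from h import *
a=fit_angle("scene");look("s12")
for a in(a,157,151): goto(*fp(a,1))
E
```

```text
scene fit [(0.823, 153.0), (0.814, 155.0), (0.808, 151.0), (0.804, 148.0)]
t 8.32 pos [ 0.4685 -0.0338  0.1061] xang 60.8 tilt [ 0.031  0.004 -1.   ] q7 -0.09 F [ 0.1 -0.5  0.9] T [0.08 0.04 0.01] w 0.00
  need tool mm [-1.3 -0.9  0. ] roll 3.8
t 8.32 pos [ 0.4685 -0.0338  0.1061] xang 60.8 tilt [ 0.031  0.004 -1.   ] q7 -0.09 F [ 0.1 -0.5  0.9] T [0.08 0.04 0.01] w 0.00
  need tool mm [-3.   0.3  0. ] roll -0.2
t 8.32 pos [ 0.4685 -0.0338  0.1061] xang 60.8 tilt [ 0.031  0.004 -1.   ] q7 -0.09 F [ 0.1 -0.5  0.9] T [0.08 0.04 0.01] w 0.00
  need tool mm [-0.4 -1.5  0. ] roll 5.8
```

View pics/s12.png

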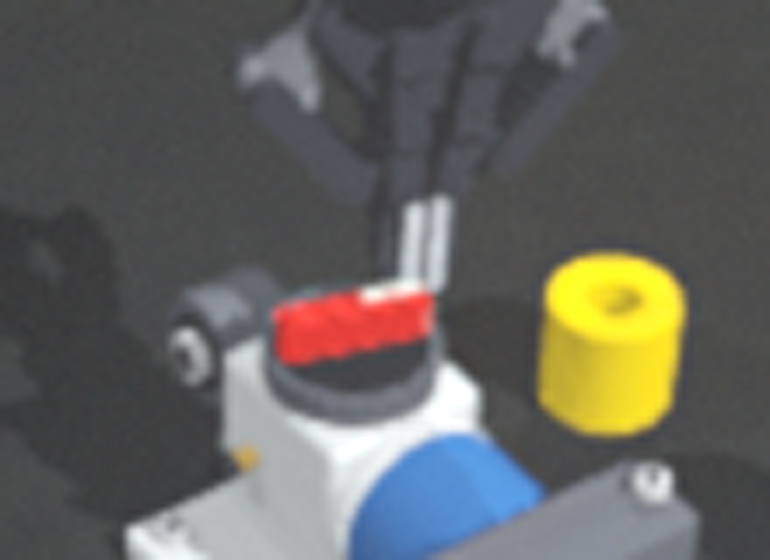

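Request:
apply_moves(increments=[0,0.8,-0.6,0,2,0,0.8,-0.6,0,2])

```text
t: 8.57
eef_pos: [0.4683, -0.0311, 0.1061]
tool_rot: [0.005, 0.88, 0.474, 0.015]
contact_force: [-0.5, -0.3, 0.2]
gripper_width: -0.001
```

```bash
python3 - <<'E'
from h import *
a=fit_angle("scene");goto(*fp(a,1))
E
```

```text
scene fit [(0.823, 140.0), (0.817, 142.0), (0.814, 139.0), (0.813, 141.0)]
t 8.62 pos [ 0.4682 -0.031   0.1061] xang 56.5 tilt [ 0.031  0.005 -1.   ] q7 -0.16 F [-0.   0.   0.2] T [ 0.02 -0.01  0.02] w -0.00
  need tool mm [ 2.4 -2.6  0. ] roll 12.5
```

Request:
apply_moves(increments=[0,0.8,-0.4,0,1])

```text
t: 8.75
eef_pos: [0.4683, -0.0299, 0.1061]
tool_rot: [0.005, 0.885, 0.465, 0.015]
contact_force: [-1.1, 0.3, -0.5]
gripper_width: 0.002
```

```bash
python3 - <<'E'
from h import *
a=fit_angle("scene");goto(*fp(a,1));look("s13")
E
```

```text
scene fit [(0.82, 140.0), (0.814, 142.0), (0.812, 139.0), (0.81, 138.0)]
t 8.80 pos [ 0.4683 -0.0297  0.106 ] xang 55.4 tilt [ 0.031  0.005 -1.   ] q7 -0.18 F [-0.2  0.1 -0. ] T [ 0.02  0.05 -0.  ] w -0.00
  need tool mm [ 1.2 -2.1 -0. ] roll 11.4
```

View pics/s13.png

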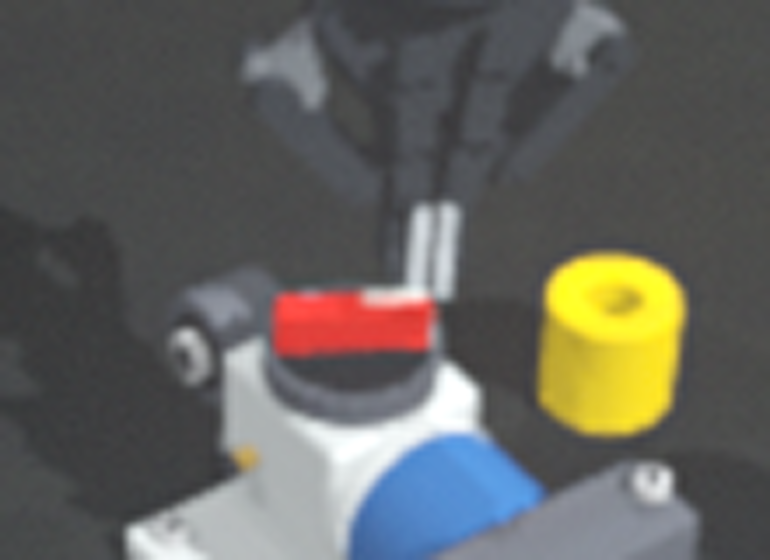

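Request:
apply_moves(increments=[0,0.8,-1.2,0,3,0,0.8,-1.2,0,3])

```text
t: 9.1
eef_pos: [0.4674, -0.0272, 0.1061]
tool_rot: [0.004, 0.909, 0.417, 0.015]
contact_force: [0.5, -0.4, 0.8]
gripper_width: 0.002
```

```bash
python3 - <<'E'
from h import *
a=fit_angle("scene");goto(*fp(a,1))
E
```

```text
scene fit [(0.821, 140.0), (0.815, 142.0), (0.813, 139.0), (0.811, 138.0)]
t 9.15 pos [ 0.4673 -0.027   0.106 ] xang 49.2 tilt [ 0.03   0.005 -1.   ] q7 -0.27 F [-0.2  0.9 -0.3] T [-0.    0.07  0.04] w -0.00
  need tool mm [-0.4  0.4 -0. ] roll 5.2
```

Request:
apply_moves(increments=[0,0.8,-0.8,0,2])

```text
t: 9.28
eef_pos: [0.4672, -0.0259, 0.106]
tool_rot: [0.004, 0.916, 0.4, 0.015]
contact_force: [-0.3, 0.2, 0.4]
gripper_width: -0.003
```

```bash
python3 - <<'E'
from h import *
a=fit_angle("scene");goto(*fp(a,1));look("s14")
E
```

```text
scene fit [(0.822, 140.0), (0.816, 142.0), (0.814, 139.0), (0.812, 138.0)]
t 9.32 pos [ 0.4672 -0.0256  0.106 ] xang 47.1 tilt [ 0.03   0.005 -1.   ] q7 -0.30 F [-0.7  0.2  0.1] T [-0.04  0.   -0.04] w -0.00
  need tool mm [-1.3  1.4 -0. ] roll 3.1
```

Request:
apply_moves(increments=[0,0.8,-0.5,0,1,0,0.8,-0.5,0,1])

```text
t: 9.62
eef_pos: [0.4675, -0.0241, 0.106]
tool_rot: [0.004, 0.923, 0.383, 0.015]
contact_force: [-0.1, -0.6, 0.2]
gripper_width: 0.003
```

```bash
python3 - <<'E'
from h import *
a=fit_angle("scene");goto(*fp(a,1))
E
```

```text
scene fit [(0.82, 140.0), (0.814, 142.0), (0.813, 139.0), (0.813, 138.0)]
t 9.68 pos [ 0.4675 -0.0241  0.106 ] xang 45.1 tilt [ 0.03   0.005 -1.   ] q7 -0.33 F [-0.6 -1.   0.1] T [-0.27  0.13 -0.05] w 0.00
  need tool mm [-2.6  2.3 -0. ] roll 1.1
```

Request:
apply_moves(increments=[0,0.7,-0.5,0,1])

```text
t: 9.8
eef_pos: [0.4676, -0.0237, 0.106]
tool_rot: [0.004, 0.927, 0.375, 0.015]
contact_force: [-0.1, -2.2, 0.5]
gripper_width: -0.0
```

```bash
python3 - <<'E'
from h import *
a=fit_angle("scene");goto(*fp(a,1));look("s15")
E
```

```text
scene fit [(0.824, 140.0), (0.818, 142.0), (0.816, 139.0), (0.814, 138.0)]
t 9.85 pos [ 0.4676 -0.0236  0.106 ] xang 44.0 tilt [ 0.03   0.004 -1.   ] q7 -0.35 F [ 0.2 -2.2  1.1] T [-0.5   0.14 -0.11] w -0.00
  need tool mm [-3.   2.6 -0.1] roll -0.0
```

View pics/s15.png

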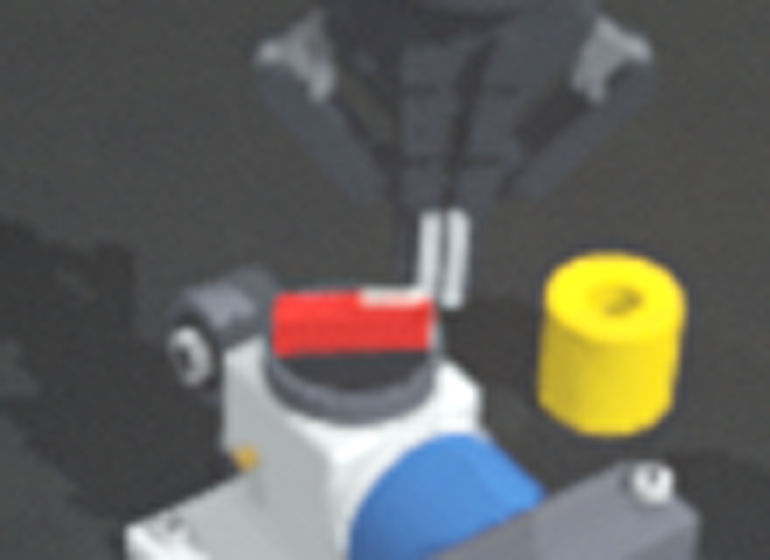

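Request:
apply_moves(increments=[0,1.0,0.3,0,0])

```text
t: 10.02
eef_pos: [0.468, -0.0234, 0.1059]
tool_rot: [0.004, 0.927, 0.375, 0.014]
contact_force: [-2.5, -2.0, 2.7]
gripper_width: 0.002
```

```bash
python3 - <<'E'
from h import *
a=fit_angle("scene");goto(*fp(a,1));look("s16")
E
```

```text
scene fit [(0.827, 140.0), (0.824, 139.0), (0.823, 138.0), (0.817, 137.0)]
t 10.07 pos [ 0.468  -0.0233  0.1059] xang 44.0 tilt [ 0.029  0.004 -1.   ] q7 -0.35 F [-2.4 -2.2  2.1] T [-0.46  0.56 -0.04] w 0.00
  need tool mm [-3.4  2.6 -0.2] roll 0.0
```

Request:
apply_moves(increments=[0,1.2,0.3,0,0])

```text
t: 10.25
eef_pos: [0.4683, -0.0229, 0.1058]
tool_rot: [0.003, 0.927, 0.375, 0.014]
contact_force: [-4.2, -3.2, 3.4]
gripper_width: 0.001
```

```bash
python3 - <<'E'
from h import *
a=fit_angle("scene");goto(*fp(a,1));look("s17")
E
```

```text
scene fit [(0.819, 140.0), (0.819, 138.0), (0.817, 137.0), (0.817, 139.0)]
t 10.30 pos [ 0.4683 -0.023   0.1057] xang 44.0 tilt [ 0.028  0.004 -1.   ] q7 -0.35 F [-4.9 -3.2  4.1] T [-0.62  0.93 -0.12] w -0.00
  need tool mm [-3.9  2.6 -0.3] roll -0.0
```

Request:
apply_moves(increments=[0,-6,0,0,0,0,-4,0,-6,0,0,0,0,-30,0,0,0,0,0,0])

```text
t: 10.85
eef_pos: [0.4612, -0.0295, 0.1432]
tool_rot: [0.003, 0.927, 0.375, 0.015]
contact_force: [0.6, 0.3, 0.4]
gripper_width: 0.0
```

```bash
python3 - <<'E'
from h import *
a=fit_angle("scene");look("s18");im,_=read_camera("top");fit_angle("top",im);cv2.imwrite("pics/t18.png",cv2.resize(im[195:275,290:390],None,fx=7,fy=7,interpolation=cv2.INTER_CUBIC))
goto(*fp(138,-1,s=.026,z=.14))
E
```

```text
scene fit [(0.821, 140.0), (0.819, 142.0), (0.811, 141.0), (0.806, 144.0)]
top fit [(0.681, 133.0), (0.676, 132.0), (0.671, 131.0), (0.667, 134.0)]
t 11.00 pos [ 0.4595 -0.0292  0.1413] xang 44.1 tilt [ 0.026  0.005 -1.   ] q7 -0.41 F [-0.   0.7 -1.3] T [ 0.02 -0.02  0.01] w 0.00
  need tool mm [49.5  0.7  2.4] roll -9.9
```

View pics/t18.png

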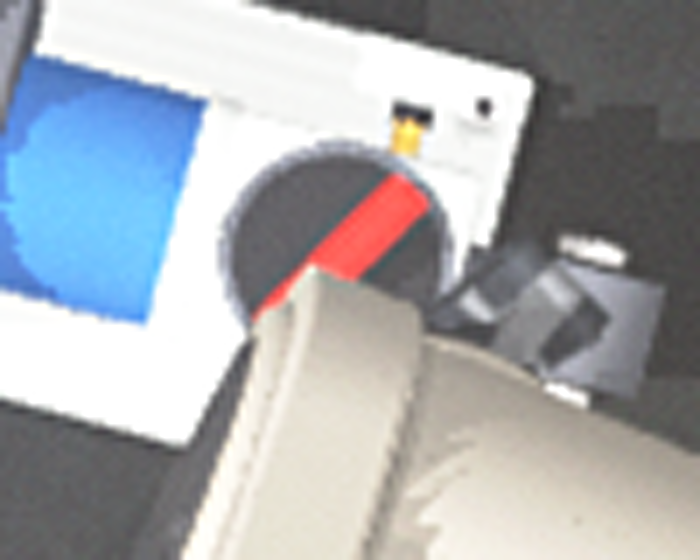

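View pics/s18.png

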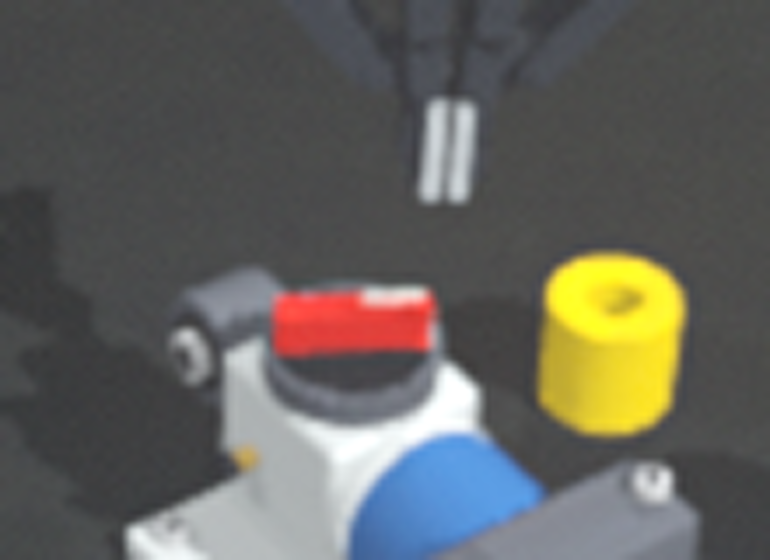

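Request:
apply_moves(increments=[0,17,0,0,0,0,17,0,0,-5,0,16,0,0,-5,0,0,0,0,0])

```text
t: 11.5
eef_pos: [0.4967, 0.0107, 0.1402]
tool_rot: [0.004, 0.889, 0.457, 0.012]
contact_force: [0.3, 0.1, -0.6]
gripper_width: -0.002
```

```bash
python3 - <<'E'
from h import *
goto(*fp(138,-1,s=.026,z=.106));look("s19")
E
```

```text
t 11.50 pos [0.4967 0.0107 0.1402] xang 54.4 tilt [ 0.024  0.004 -1.   ] q7 -0.32 F [ 0.3  0.1 -0.6] T [-0.01  0.03  0.03] w -0.00
  need tool mm [-6.1  1.9 34.2] roll 0.4
```

View pics/s19.png

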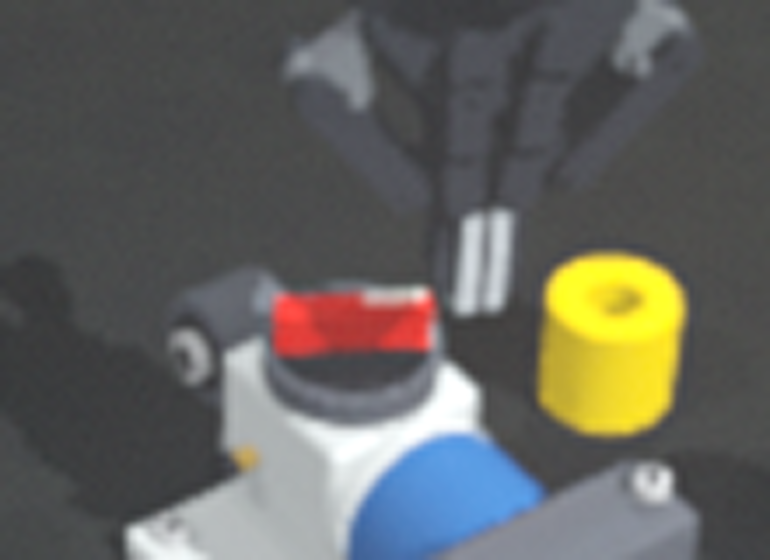

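Request:
apply_moves(increments=[0,0,1,17,0,0,-1,1,16,0,0,0,0,0,0])

```text
t: 11.92
eef_pos: [0.4964, 0.0069, 0.1038]
tool_rot: [0.003, 0.891, 0.454, 0.01]
contact_force: [-0.6, 0.1, 0.3]
gripper_width: -0.007
```

```bash
python3 - <<'E'
from h import *
for a in (138,148,158): goto(*fp(a,-1))
look("s20")
E
```

```text
t 11.93 pos [0.4964 0.0069 0.1038] xang 54.1 tilt [ 0.021  0.003 -1.   ] q7 -0.25 F [-0.6  0.1  0.3] T [-0.01  0.02 -0.03] w -0.01
  need tool mm [-12.2  -0.4  -2.4] roll 0.1
t 11.93 pos [0.4964 0.0069 0.1038] xang 54.1 tilt [ 0.021  0.003 -1.   ] q7 -0.25 F [-0.6  0.1  0.3] T [-0.01  0.02 -0.03] w -0.01
  need tool mm [-16.7  -3.2  -2.5] roll -9.9
t 11.93 pos [0.4964 0.0069 0.1038] xang 54.1 tilt [ 0.021  0.003 -1.   ] q7 -0.25 F [-0.6  0.1  0.3] T [-0.01  0.02 -0.03] w -0.01
  need tool mm [-21.6  -5.3  -2.6] roll -19.9
```

View pics/s20.png

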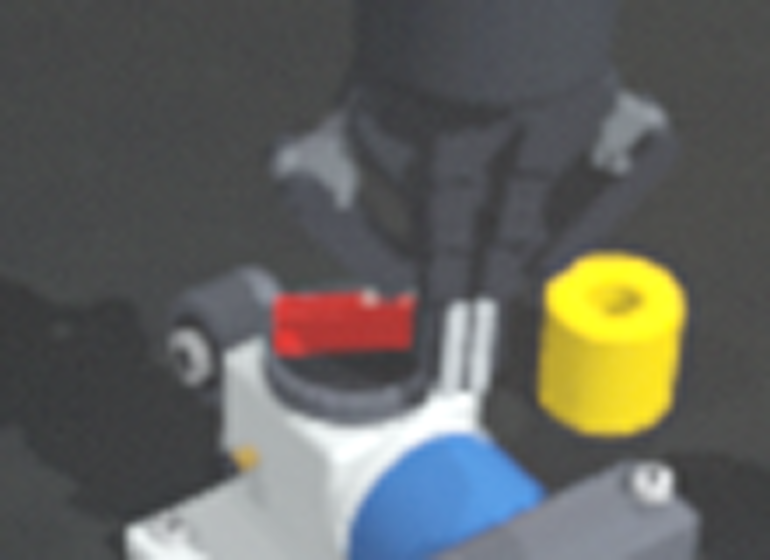

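Request:
apply_moves(increments=[0,-6,0,-1.2,0,0,-6,0,-1,0,0,-2.7,-1.6,0,-6,0,-2.7,-1.6,0,-6])

```text
t: 12.48
eef_pos: [0.4839, -0.0057, 0.1073]
tool_rot: [0.004, 0.837, 0.547, 0.011]
contact_force: [0.4, 0.2, -1.2]
gripper_width: -0.0
```

```bash
python3 - <<'E'
from h import *
a=fit_angle("scene");goto(*fp(a,-1));goto(*fp(152,-1));look("s21")
E
```

```text
scene fit [(0.744, 153.0), (0.733, 150.0), (0.733, 151.0), (0.733, 148.0)]
t 12.53 pos [ 0.4835 -0.0062  0.1074] xang 66.6 tilt [ 0.024  0.005 -1.   ] q7 -0.07 F [-0.2 -0.4 -0.4] T [ 0.03  0.05 -0.01] w 0.00
  need tool mm [-0.6 -1.8  1.4] roll -2.4
t 12.53 pos [ 0.4835 -0.0062  0.1074] xang 66.6 tilt [ 0.024  0.005 -1.   ] q7 -0.07 F [-0.2 -0.4 -0.4] T [ 0.03  0.05 -0.01] w 0.00
  need tool mm [-0.1 -1.5  1.4] roll -1.4
```

View pics/s21.png

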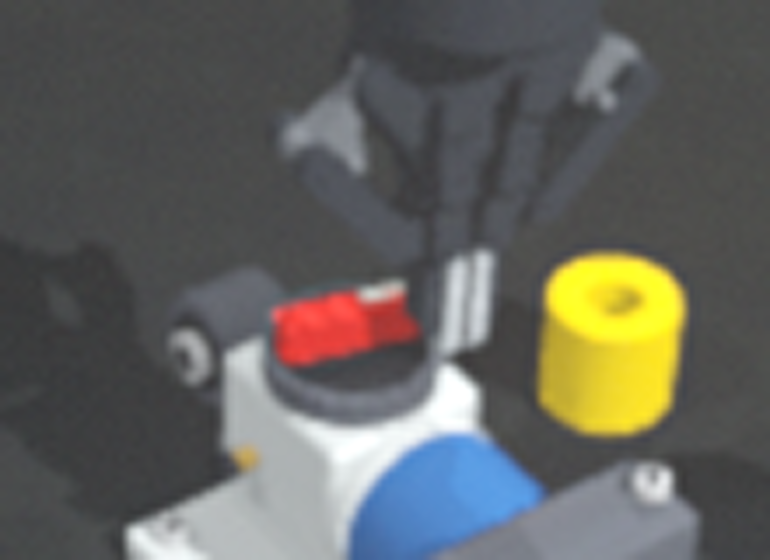

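Request:
apply_moves(increments=[0,-2.7,-2,0.4,-6,0,-2.7,-2,0,-6,0,-2.7,-1.6,0,-6,0,-2.7,-1.6,0,-6,0,-2.7,-1.6,0,-6])

```text
t: 13.2
eef_pos: [0.4726, -0.0166, 0.1078]
tool_rot: [0.007, 0.667, 0.745, 0.011]
contact_force: [-1.0, 1.3, -1.7]
gripper_width: 0.001
```

```bash
python3 - <<'E'
from h import *
a=fit_angle("scene");goto(*fp(a,-1));goto(*fp(182,-1));look("s22")
E
```

```text
scene fit [(0.789, 179.0), (0.787, 178.0), (0.787, 177.0), (0.783, 174.0)]
t 13.25 pos [ 0.4724 -0.0172  0.1079] xang 96.6 tilt [ 0.026  0.007 -1.   ] q7 0.38 F [-0.7  0.7 -0.2] T [ 0.11  0.1  -0.06] w -0.00
  need tool mm [ 1.7 -0.5  1.9] roll 1.6
t 13.25 pos [ 0.4724 -0.0172  0.1079] xang 96.6 tilt [ 0.026  0.007 -1.   ] q7 0.38 F [-0.7  0.7 -0.2] T [ 0.11  0.1  -0.06] w -0.00
  need tool mm [ 0.5 -1.5  1.9] roll -1.4
```

View pics/s22.png

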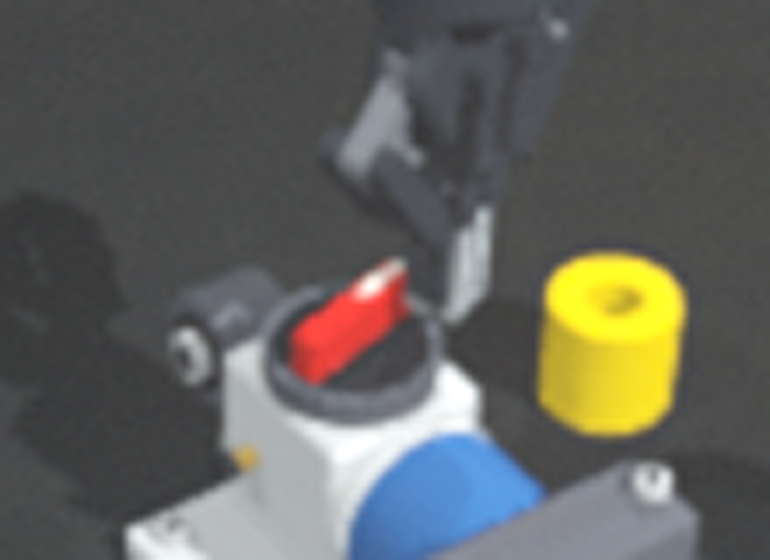

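Good; about halfway through the second click.

Request:
apply_moves(increments=[0,-2.5,-2,0.8,-6,0,-2.5,-2,0.6,-6,0,-2.5,-1.7,0.3,-6,0,-2.5,-1.7,0,-6,0,-2.5,-1.7,0,-6])

```text
t: 13.92
eef_pos: [0.468, -0.0311, 0.1066]
tool_rot: [0.01, 0.454, 0.891, 0.01]
contact_force: [-0.9, 1.2, -0.5]
gripper_width: -0.001
```

```bash
python3 - <<'E'
from h import *
a=fit_angle("scene");goto(*fp(a,-1));goto(*fp(212,-1));look("s23")
E
```

```text
scene fit [(0.756, 204.0), (0.755, 207.0), (0.752, 205.0), (0.744, 206.0)]
t 13.97 pos [ 0.4681 -0.0317  0.1066] xang 126.1 tilt [ 0.026  0.008 -1.   ] q7 0.84 F [-0.3  0.2 -0.5] T [0.16 0.1  0.04] w 0.00
  need tool mm [3.6 1.5 0.6] roll 6.1
t 13.97 pos [ 0.4681 -0.0317  0.1066] xang 126.1 tilt [ 0.026  0.008 -1.   ] q7 0.84 F [-0.3  0.2 -0.5] T [0.16 0.1  0.04] w 0.00
  need tool mm [ 0.3 -1.2  0.6] roll -1.9
```

View pics/s23.png

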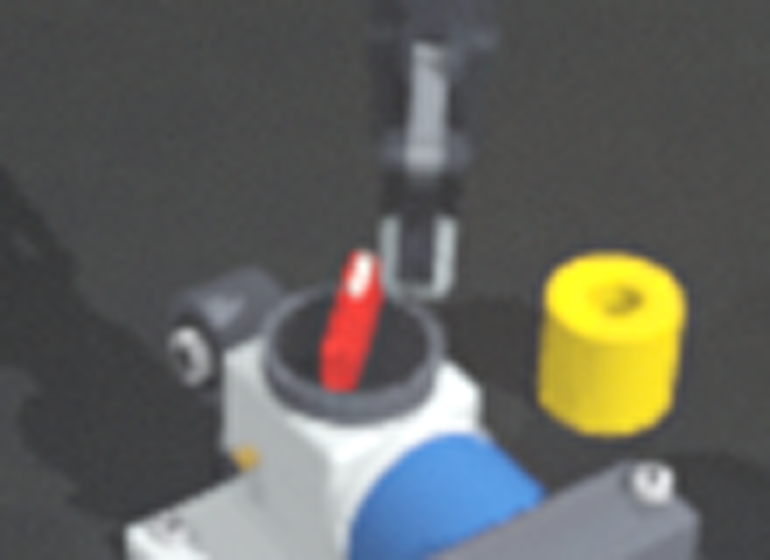

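Request:
apply_moves(increments=[0,-2.5,-2,0.4,-6,0,-2.5,-2,0.3,-6,0,-2.5,-1.7,0,-6])

```text
t: 14.4
eef_pos: [0.4693, -0.0413, 0.106]
tool_rot: [0.011, 0.314, 0.949, 0.008]
contact_force: [-1.7, 0.6, -0.7]
gripper_width: 0.001
```

```bash
python3 - <<'E'
from h import *
a=fit_angle("scene");goto(*fp(a,-1));goto(*fp(235,-1));look("s24")
E
```

```text
scene fit [(0.781, 227.0), (0.779, 228.0), (0.775, 229.0), (0.765, 230.0)]
t 14.45 pos [ 0.4692 -0.0415  0.106 ] xang 143.6 tilt [ 0.027  0.008 -1.   ] q7 1.13 F [-0.2  0.7  0.5] T [ 0.26  0.12 -0.01] w -0.00
  need tool mm [ 1.8  0.4 -0. ] roll 0.6
t 14.45 pos [ 0.4692 -0.0415  0.106 ] xang 143.6 tilt [ 0.027  0.008 -1.   ] q7 1.13 F [-0.2  0.7  0.5] T [ 0.26  0.12 -0.01] w -0.00
  need tool mm [-1.7 -2.  -0. ] roll -7.4
```

View pics/s24.png

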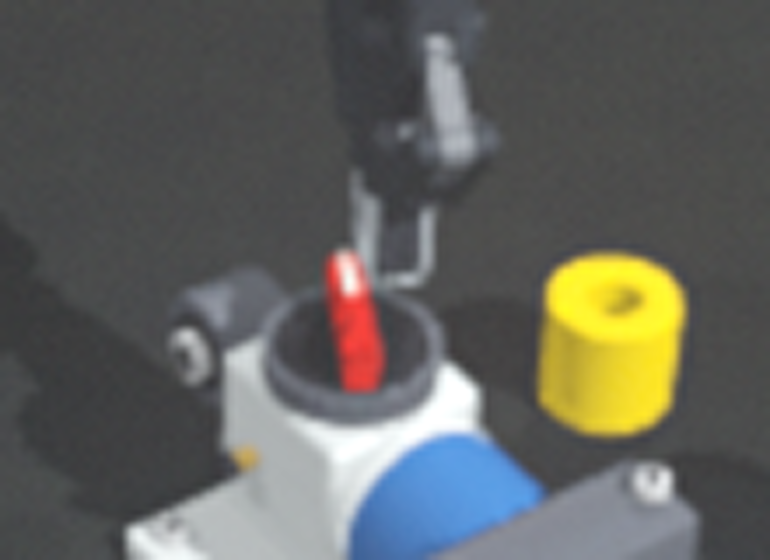

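Request:
apply_moves(increments=[0,-2.5,-1.8,0,-6,0,-2.5,-1.7,0,-6])

```text
t: 14.75
eef_pos: [0.4705, -0.046, 0.1057]
tool_rot: [0.011, 0.216, 0.976, 0.007]
contact_force: [-2.5, 0.5, 1.1]
gripper_width: 0.002
```

```bash
python3 - <<'E'
from h import *
a=fit_angle("scene");goto(*fp(a,-1))
E
```

```text
scene fit [(0.784, 237.0), (0.777, 238.0), (0.769, 235.0), (0.767, 236.0)]
t 14.80 pos [ 0.4708 -0.0465  0.1059] xang 155.2 tilt [ 0.025  0.009 -1.   ] q7 1.31 F [-1.   0.3  0. ] T [ 0.14  0.19 -0.  ] w 0.00
  need tool mm [ 1.4  0.9 -0.2] roll 2.2
```

Request:
apply_moves(increments=[0,-1.2,-0.8,0,-3])

```text
t: 14.92
eef_pos: [0.4714, -0.0476, 0.1058]
tool_rot: [0.011, 0.191, 0.981, 0.007]
contact_force: [-0.6, -0.1, 1.1]
gripper_width: -0.003
```

```bash
python3 - <<'E'
from h import *
a=fit_angle("scene");goto(*fp(a,-1));look("s25")
E
```

```text
scene fit [(0.79, 239.0), (0.79, 240.0), (0.785, 237.0), (0.785, 238.0)]
t 14.97 pos [ 0.4715 -0.0479  0.1059] xang 158.1 tilt [ 0.025  0.009 -1.   ] q7 1.36 F [-0.9 -0.1  0.4] T [ 0.04  0.15 -0.07] w -0.00
  need tool mm [ 1.7  1.3 -0.2] roll 3.1
```

View pics/s25.png

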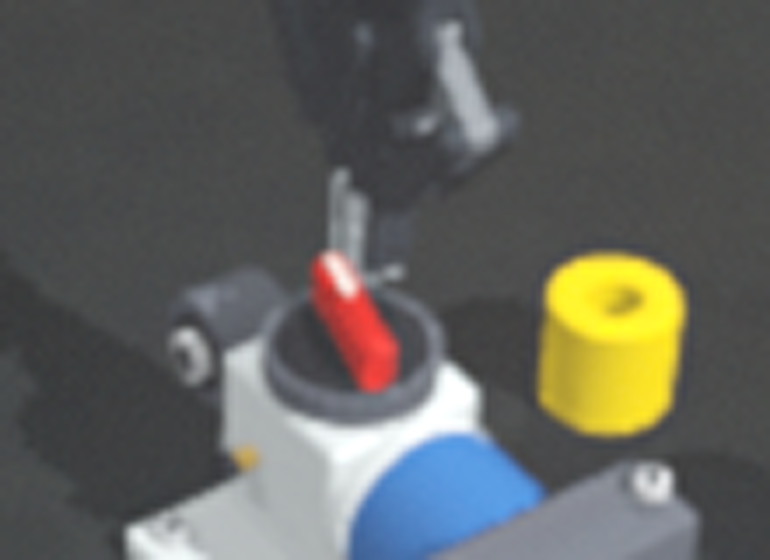

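Request:
apply_moves(increments=[0,-0.9,-0.7,0,-2,0,-0.9,-0.7,0,-2])

```text
t: 15.28
eef_pos: [0.473, -0.0498, 0.1059]
tool_rot: [0.012, 0.158, 0.987, 0.006]
contact_force: [-0.9, -0.4, 0.1]
gripper_width: 0.0
```

```bash
python3 - <<'E'
from h import *
a=fit_angle("scene");goto(*fp(a,-1));look("s26")
E
```

```text
scene fit [(0.776, 245.0), (0.774, 246.0), (0.774, 247.0), (0.774, 242.0)]
t 15.32 pos [ 0.4731 -0.05    0.1059] xang 161.9 tilt [ 0.025  0.008 -1.   ] q7 1.42 F [ 0.6 -0.2 -0.2] T [-0.01 -0.03 -0.04] w -0.00
  need tool mm [ 1.4  0.8 -0.1] roll 0.9
```

View pics/s26.png

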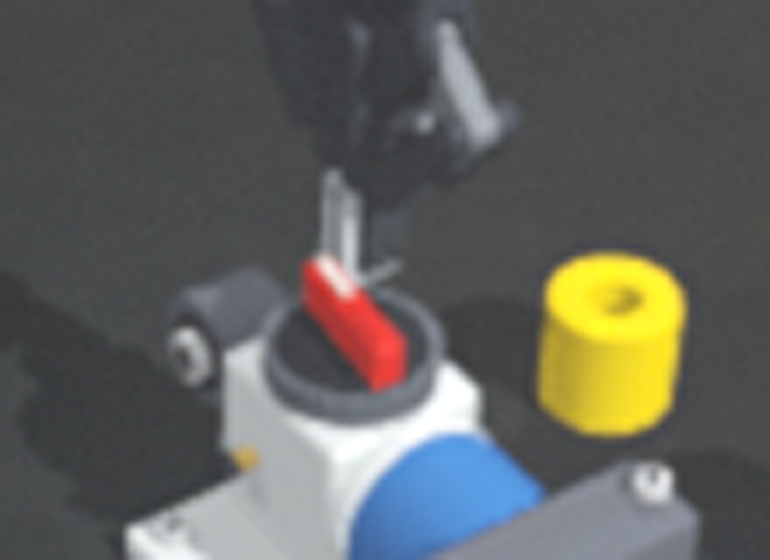

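Request:
apply_moves(increments=[0,0,0,0,0,0,0,0,0,0,0,0,0,0,0])

```text
t: 15.75
eef_pos: [0.4733, -0.05, 0.106]
tool_rot: [0.012, 0.159, 0.987, 0.006]
contact_force: [-0.4, -0.5, -0.3]
gripper_width: 0.003
```

```bash
python3 - <<'E'
from h import *
a=fit_angle("scene");goto(*fp(a,-1));look("s27")
E
```

```text
scene fit [(0.798, 256.0), (0.792, 258.0), (0.791, 257.0), (0.784, 260.0)]
t 15.80 pos [ 0.4733 -0.05    0.106 ] xang 161.7 tilt [ 0.026  0.008 -1.   ] q7 1.42 F [0.8 0.2 0. ] T [-0.    0.04 -0.03] w 0.01
  need tool mm [-3.3 -2.5  0. ] roll -10.3
```

View pics/s27.png

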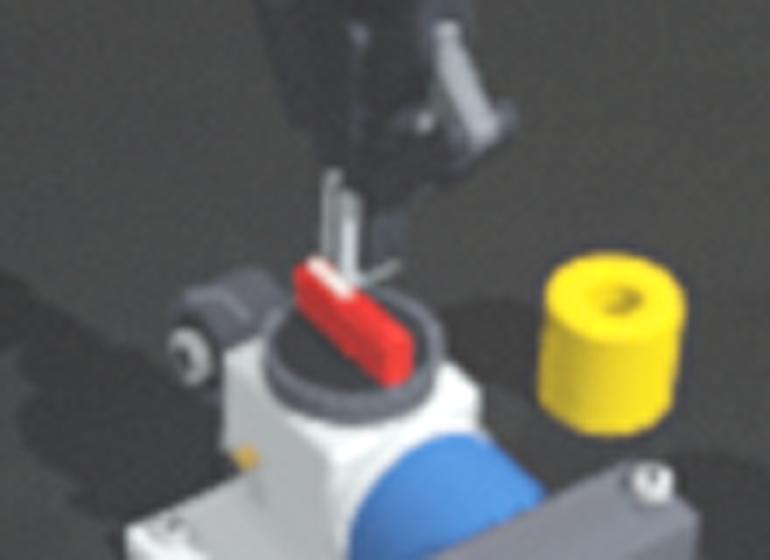

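Request:
apply_moves(increments=[0,6,0,0,0,0,5,0,-8,0,0,0,0,-40,0,0,0,0,-45,0,0,30,40,0,0,0,30,40,0,0,0,30,40,0,0,0,30,40,0,0,0,0,0,0,0])

```text
t: 16.98
eef_pos: [0.3931, 0.1477, 0.2059]
tool_rot: [0.015, 0.16, 0.987, 0.008]
contact_force: [0.0, -1.3, -0.6]
gripper_width: -0.005
```

```bash
python3 - <<'E'
from h import *
a=fit_angle("scene");look("s28");im,_=read_camera("top");fit_angle("top",im);cv2.imwrite("pics/top28.png",im);goto(*fp(a,-1))
cv2.imwrite("pics/t28.png",cv2.resize(im[195:275,290:390],None,fx=7,fy=7,interpolation=cv2.INTER_CUBIC))
E
```

```text
scene fit [(0.795, 256.0), (0.789, 258.0), (0.788, 257.0), (0.788, 260.0)]
top fit [(0.73, 254.0), (0.727, 255.0), (0.726, 256.0), (0.726, 253.0)]
t 17.12 pos [0.3945 0.1437 0.2055] xang 161.1 tilt [ 0.031  0.01  -0.999] q7 0.75 F [ 0.3 -0.5 -0.7] T [-0.04  0.   -0.01] w -0.00
  need tool mm [-137.9 -162.1  100.1] roll -10.9
```

View pics/top28.png

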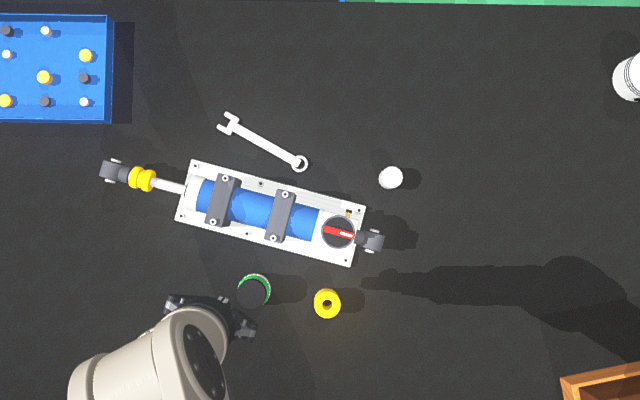

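View pics/t28.png

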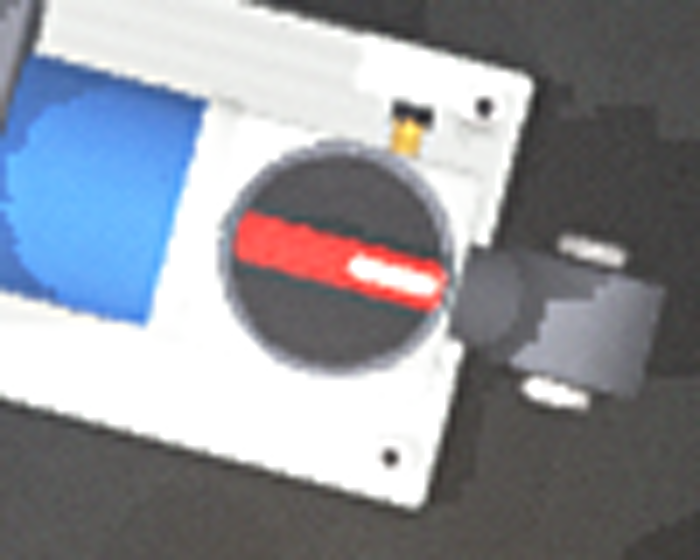

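```bash
python3 - <<'E'
from station import *
print(get_obs()["joint_vel"].round(3));print(hand_in())
E
```

```text
[ 0.016  0.006  0.014 -0.001 -0.001 -0.001  0.002]
the job is handed in; nothing more can be done
None
```

I turned the dial clockwise to its stop with the closed fingers against one side of the wing. I then backed it off four clicks anticlockwise from the other side, raised the hand clear and handed the job in at about 17 s.

- **Stop:** the dial clicked by itself into the first position, measured at 133–140° in the world frame against an expected 136°. It then moved only a degree or two, with the push stopped at about 6 N sideways (about 0.14 N m). That is more than a click needs, so I took it as the stop and pushed no further.
- **Four clicks back:** the last click sprang into place without being pushed. After the hand left, the pointer read 254–256° in both cameras against a target of 256°. The wing lay parallel to the damper, pointing away from the rod.
- **Loose parts:** in the last top picture the spanner, bush, bump stop and grease jar looked to be where they were at the start.

**What did not agree:**
- At the start the pointer read about 240°, roughly midway between clicks 3 and 4, though it was said to start on a click. Partway through the clockwise turn it also rested at about 211°, again midway.
- At the stop, the scene and top cameras differed by about 7°. The arm partly hid the wing in the top view.

I relied on the stop that I felt and on the final angle.

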